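Dry-lay a tapered frame for tack welding

ROBOT

A 6-joint arm with a two-finger parallel gripper is mounted at the origin on the work surface. World frame = base frame: x ahead of the robot, y to its left, z up, the work surface at z = 0. Lengths are in m, angles in rad, forces in N, time in s.
With the tool pointing down it reaches from about 0.325 to 0.85 m from the base axis. Payload 15.5 kg.
Tool frame: the origin (TCP) lies midway between the tips of the shut fingers; the grasp point (between the pads) lies 19 mm behind it; z points along the fingers, y is the line along which they close (so a half turn about z gives the same grasp; the last joint's range is limited). The gripper opens to 91 mm and grips with 3 to 60 N. Pads are 32 mm wide; open, the fingers measure 118 mm over their backs; the gripper's body (76 mm by 178 mm) begins 60 mm behind the grasp point.
Start: joints at [1.202, 0.494, 1.345, -0, 1.302, -0.096], TCP at [0.169, 0.602, 0.214] pointing down, gripper open.
Joint ranges: [-2.91, 2.91], [-0.82, 2.16], [0.22, 2.67], [-1.22, 4.37], [0.12, 2.79], [-3.08, 3.08]. Speed limits (rad/s): [1.89, 1.89, 2.57, 3.01, 3.01, 3.01].

INTERFACE

Orientations are given as a unit quaternion [w, x, y, z].
In Python, from bench import arm, vision, spotter gives the robot as it stands.
- The arm moves only by the tool apply_moves, never from a script. Its argument "series" is text: rows parted by semicolons, each of 7 numbers parted by spaces: the shift along the tool's x, y, z in units of 0.1 m (1.0 is 0.1 m), then the turn, a rotation vector about the tool's x, y, z in units of 1.5 rad (1.0 is 1.5 rad), then the closure, from -1 (fully open) to 1 (shut). In form: dx dy dz rx ry rz hand; .... A call has 1 to 10 rows; each row shifts and turns the commanded pose from where the row before left it, along the tool's axes as they then stand; what a row does not reach is not made up. A row lasts 1/10 s, in which the tool goes at most 50 mm and 8.59 degrees, less where a joint would pass 70% of its speed; a pose out of reach is approached as far as the arm can. A call with a number of a shift or a turn outside -1 to 1 is refused whole. A call with a gripper value outside its range is refused whole. The fingers move at their own pace and stop on an object; "grip_force" is the grip in N (left out, the last holds). Time passes only in rows, so rows that do not move let the fingers close. It gives the time, the measured TCP pose, the force, the opening and the grip force at its end, in the units of the state.
- arm.get_state(): the state, without advancing time (a new reading comes with each control period).
- vision.read_camera(name): name is "side" or "top"; returns (picture, depth): 420x560x3 uint8, red, green, blue; 420x560 float32, m along the optical axis (not along the pixel's ray), 0 where there is no reading.
- vision.camera_params(name): a dict with "intrinsics" (3x3 intrinsics, pixels), "origin" and "attitude" of the camera in the world. Camera axes: x right, y up, looking along -z (the intrinsics and any distortion apply to the point x, -y, -z); pixel columns grow to the right and rows downward; lengths in m; the calibration is good to about 2 mm. A picture is of the moment at which its call begins. camera_params takes no time and is no camera call.
- arm.finish_job(): hands the job in; it is judged then, once.
Trained networks look in the newest picture that a camera, given by its name, has taken for a name from the list of things; names that differ only in an ending like _2 or _b are one class to them, and where a whole thing is asked for, a point or a joint stands for the part that bears it (a point fixed in the world has none). Each returns a list of dicts, best first, with "confidence" (0 to 1); they miss things now and then, are a little off and sometimes report something else, mostly with a low value. They report only what shows in the picture. A call takes as long as a camera call. They do not tell look-alikes from the thing itself.
- spotter.recognise(target, camera): "point" ([column, row] in pixels, amid what is visible of it).
- spotter.tip_of(target, camera): "point" ([column, row] in pixels: a listed point, or the origin of a listed thing).
The state is a dict: "time_s": time; "q": joint angles; "dq": joint speeds; "effort": joint torques, N m; "tool_pos": TCP position; "eef_rot": TCP orientation; "contact_force": force on the tool from outside, world axes, zero at the start; "moment": the same for the moment, N m; "opening": opening from 0.0 (shut) to 1.0 (fully open); "grasp_force": force on a finger pad.
Only numpy, scipy, OpenCV 4.12 (cv2) and the standard library are available. Lean on these libraries where they do the work, as an engineer would, in place of code of your own. Each camera call takes 0.05 s, during which the arm holds its last target. There are 200 camera calls.

TASK

Lay out the tapered frame on the round welding turntable ready for tacking: lay the three square-tube rungs flat on the turntable in the gap between the two rails, each centred on a chalk line and parallel to it, the longest at the wide end, the shortest at the narrow end and the middle-length one between them. Then lay the round flange flat and centred on top of the middle rung, and stand the pipe stub upright in the centre of the flange. Leave everything resting freely, and do not knock over the tin that stands among the parts.

Things in the scene. Friction and masses are not known exactly. Their poses are not given: they have to be found in the camera images.
- turntable: fixed round dark steel turntable, 320 mm wide, top face 30 mm above the table, carrying two fixed bright square-tube rails (30 mm high) that converge; clamps rise 12 mm above the rails, 70 mm or more from the centre. Origin: under its centre, on the table; x points along mid-gap to the wide end, z up. White chalk lines cross the gap along y at x = 80 mm (gap 132 mm), 0 (gap 107) and -80 (gap 82).
- rung_long_c (a point): the longest of three rungs, offcuts of plain bright steel square tube lying flat on the black rubber mat: 110 mm long, 30 x 30 mm in section. The point is its centre, 15 mm above its underside; x runs along its length, z is up at the start. The mat is 3 mm thick and lies on the table.
- rung_mid_c (a point): the middle-length of three rungs, offcuts of plain bright steel square tube lying flat on the black rubber mat: 85 mm long, 30 x 30 mm in section. The point is its centre, 15 mm above its underside; x runs along its length, z is up at the start. The mat is 3 mm thick and lies on the table.
- rung_short_c (a point): the shortest of three rungs, offcuts of plain bright steel square tube lying flat on the black rubber mat: 60 mm long, 30 x 30 mm in section. The point is its centre, 15 mm above its underside; x runs along its length, z is up at the start. The mat is 3 mm thick and lies on the table.
- flange_c (a point): round flat steel flange (solid disc with four small dark bolt holes drawn near the edge), 56 mm in diameter and 10 mm thick, lying flat on the mat. The point is its centre, 5 mm above its underside; z is up.
- pipe_stub_c (a point): short open steel pipe stub standing upright on the mat, 40 mm outside diameter, 32 mm bore, 40 mm tall. The point is its centre, 20 mm above its lower end; z is along the pipe, up.
- tin_c (a point): closed aluminium tin, 46 mm in diameter and 55 mm tall, standing upright among the parts on the mat; not to be used. The point is its centre, half-way up; z is up.
Mind the look-alikes: they are no part of the job. What is shaped like the part that bears rung_mid_c but blue or orange is not meant.

How it is judged:
By the outcome, as a careful person would: the job done as asked, in the order asked, and still so for the second after the job is handed in, with the robot touching nothing.
It also fails if it takes over 136 s, if anything falls off the work surface, if the arm or the gripper's body presses on something with over 40 N, if the wrist force passes 120 N, or if a joint passes its speed limit or range.

## Working session

There is one attempt and no reset: what is moved stays moved. The work goes in short steps, Python scripts to look and compute and a tool call to move; the robot and the scene stay as the last step left them, time stands still between calls to the robot, and variables do not carry over. Pictures are saved under pics/ and viewed, at most 14 in all, crops included, and the job is handed in when it is done.

Besides the shell and the picture viewer there is one more tool, called after "Request:" by a JSON object that holds its "fn" and its "kwargs". apply_moves: Moves the arm, as the interface text tells. Shifts and turns lie within -1 to 1; 1 stands for 0.1 m of shift or 1.5 rad of turn. Its arguments: {"type":"object","properties":{"series":{"type":"string"},"grip_force":{"type":"number"}},"required":["series"]}

```bash
mkdir -p pics
cat > h.py <<'E'
from bench import arm, vision, spotter
import numpy as np, cv2
from scipy.spatial.transform import Rotation as R
def rot(q): q=np.array(q,float); return R.from_quat(np.r_[q[1:],q[0]]).as_matrix() if q.shape==(4,) else q
def cloud(cam,D):
    p=vision.camera_params(cam);K=np.array(p["intrinsics"]);v,u=np.mgrid[:D.shape[0],:D.shape[1]]
    P=np.stack([(u-K[0,2])/K[0,0]*D,-(v-K[1,2])/K[1,1]*D,-D],-1)
    return P@rot(p["attitude"]).T+np.array(p["origin"])
def shot(cam,name=None):
    I,D=vision.read_camera(cam)
    if name: cv2.imwrite(f"pics/{name}.png",I[...,::-1])
    np.savez(f"/tmp/{cam}.npz",I=I,D=D)
    return I,D,cloud(cam,D)
E
python3 - <<'E'
from h import *
for c in("top","side"):
    p=vision.camera_params(c);print(p)
    I,D,P=shot(c,c+"0")
    for n in["turntable","rung_long_c","rung_mid_c","rung_short_c","flange_c","pipe_stub_c","tin_c"]:
        for d in spotter.tip_of(n,c)[:4]:
            u,v=np.round(d["point"]).astype(int);print(c,n,u,v,round(d["confidence"],2),P[v,u].round(3) if 0<=v<420 and 0<=u<560 else'')
print(arm.get_state())
E
```

```text
{'intrinsics': array([[480.00276801,   0.        , 282.73332811],
       [  0.        , 480.00276801, 205.99842827],
       [  0.        ,   0.        ,   1.        ]]), 'origin': array([0.34025779, 0.09545672, 1.32336945]), 'attitude': array([ 0.70878585,  0.02921718, -0.02733047, -0.70428831])}
top turntable 394 168 0.83 [ 0.55  -0.203  0.029]
top rung_long_c 226 136 0.72 [0.634 0.255 0.034]
top rung_long_c 395 170 0.43 [ 0.545 -0.206  0.027]
top rung_mid_c 152 209 0.83 [0.433 0.452 0.032]
top rung_mid_c 210 249 0.8 [0.327 0.294 0.031]
top rung_mid_c 159 277 0.74 [0.251 0.43  0.026]
top rung_mid_c 394 170 0.27 [ 0.544 -0.202  0.031]
top rung_short_c 222 162 0.62 [0.563 0.265 0.033]
top flange_c 270 196 0.86 [0.473 0.134 0.014]
top pipe_stub_c 274 166 0.4 [ 0.558  0.124 -0.001]
top tin_c 272 140 0.85 [0.619 0.129 0.058]
{'intrinsics': array([[457.76542663,   0.        , 285.37216403],
       [  0.        , 457.76542663, 205.61830463],
       [  0.        ,   0.        ,   1.        ]]), 'origin': array([ 0.20177239, -0.61770096,  0.71189269]), 'attitude': array([ 0.90147224,  0.3954
[... 574 characters left out ...]
': 0.8, 'q': array([ 1.20154164e+00,  4.93570844e-01,  1.34548778e+00,  1.78624394e-05,
        1.30248188e+00, -9.54787661e-02]), 'dq': array([ 3.06039470e-04,  4.97770330e-06, -1.69268427e-03, -5.73267176e-04,
        5.98097355e-04, -6.32640079e-04]), 'effort': array([ 1.99031216e-03, -8.78649688e+01, -3.82224977e+01,  7.05102668e-02,
        4.39673394e-02,  4.89493596e-05]), 'tool_pos': array([0.16896454, 0.60174431, 0.21393725]), 'eef_rot': array([-2.37583036e-06,  1.36463196e-01,  9.90645141e-01,  2.73567031e-05]), 'contact_force': array([-0.62652914, -0.09414803,  0.66929999]), 'moment': array([ 0.03216181, -0.08265166, -0.01306341]), 'grasp_force': 0.0, 'opening': 1.000392073067588}
```

View pics/top0.png

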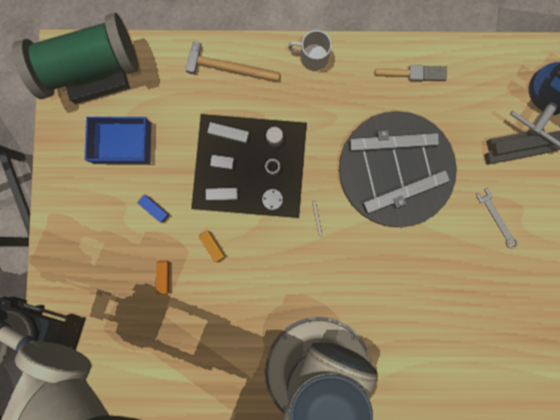

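View pics/side0.png

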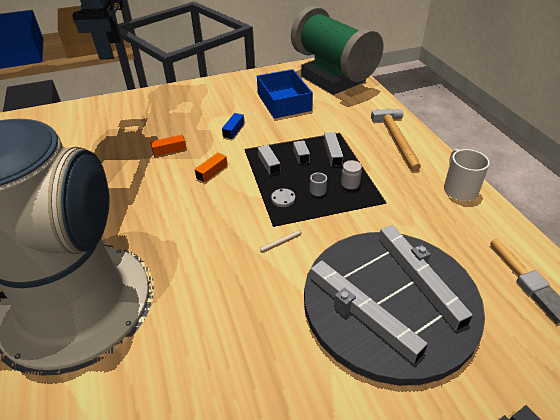

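The pictures show three plain steel rungs on the mat, in the top view:
- long at (228,132)
- short (222,162)
- mid (221,194)

The look-alikes are blue (152,208), orange (211,246) and orange (162,277). The rails could also be mistaken for rungs, at (395,142) and (407,192). The flange is at (272,199), the pipe at (272,166) and the tin at (274,135). The turntable centre is at (398,168), and the wide end is to the left. I choose the plain steel pieces on the mat.

```bash
cat > m.py <<'E'
from h import *
def comps(cam,D,P,box,z0,z1,amin):
    x0,x1,y0,y1=box
    m=(D>0)&(P[...,0]>x0)&(P[...,0]<x1)&(P[...,1]>y0)&(P[...,1]<y1)&(P[...,2]>z0)&(P[...,2]<z1)
    n,L,s,c=cv2.connectedComponentsWithStats(m.astype(np.uint8),connectivity=4)
    out=[]
    for i in range(1,n):
        if s[i,4]<amin: continue
        Q=P[L==i]; (c0,wh,a)=cv2.minAreaRect((Q[:,:2]*1000).astype(np.float32))
        if wh[0]<wh[1]: a+=90; wh=wh[::-1]
        pc=Q[:,:2].mean(0); out.append((c[i].round(1),s[i,4],np.round(c0,1),np.round(wh,1),round((a+90)%180-90,1),(pc*1000).round(1),round(np.median(Q[:,2])*1000,1)))
    return out
E
python3 - <<'E'
from m import *
for c in("top","side"):
    d=np.load(f"/tmp/{c}.npz");I,D=d["I"],d["D"];P=cloud(c,D)
    print(c,"mat parts")
    for r in comps(c,D,P,(.4,.72,.05,.35),.027,.08,8): print(*r)
    print("low"); 
    for r in comps(c,D,P,(.4,.53,.08,.18),.0085,.02,30): print(*r)
    print("rails")
    for r in comps(c,D,P,(.35,.75,-.42,-.02),.052,.066,60): print(*r)
    m=(D>0)&(P[...,2]>.022)&(P[...,2]<.038)&(P[...,0]>.35)&(P[...,1]<-.02)&(P[...,1]>-.42)&(P[...,0]<.75)
    Q=P[m][:,:2]; print("disc",m.sum(),[np.round(np.array(t)*1000,1) for t in cv2.minEnclosingCircle(Q.astype(np.float32))])
    w=m&(I.min(-1)>130); n,L,s,cc=cv2.connectedComponentsWithStats(w.astype(np.uint8),connectivity=8)
    for i in range(1,n):
        if s[i,4]>12:
            q=P[L==i][:,:2]*1000; f=cv2.fitLine(q.astype(np.float32),2,0,.01,.01).ravel(); print("chalk",s[i,4],q.mean(0).round(1),q.min(0).round(),q.max(0).round(),np.degrees(np.arctan2(f[1],f[0])).round(1))
I=np.load("/tmp/top.npz")["I"]
A=cv2.resize(I[108:222,188:310],None,fx=3.2,fy=3.2,interpolation=2);B=cv2.resize(I[108:222,335:461],None,fx=3.2,fy=3.2,interpolation=2)
cv2.imwrite("pics/crop1.png",np.hstack([A,B])[...,::-1])
E
```

```text
top mat parts
[227.5 131.5] 442 [647.5 251.8] [111.5  31.8] 76.7 [647.  251.6] 32.4
[273.9 135.2] 247 [633.6 123.9] [43.3 43.1] -21.1 [632.5 124. ] 56.6
[221.3 161.1] 240 [565.6 267. ] [61.2 30.9] 82.3 [565.2 266.9] 32.6
[272.1 165.7] 86 [552.7 129. ] [38.6 37.9] -29.1 [552.3 128.7] 40.6
[220.5 193.1] 345 [477.5 268.1] [84.8 30. ] -88.7 [477.8 267.8] 32.5
low
[271.8 198.5] 299 [465.7 130.3] [52.7 52.3] 0.8 [465.9 129.4] 12.8
rails
[394.  141.1] 978 [ 618.  -197.4] [237.   31.2] -85.7 [ 617.4 -196.7] 59.2
[405.9 191. ] 1007 [ 477.6 -230.2] [235.9  44.4] -68.0 [ 483.5 -226.7] 59.4
disc 8354 [array([ 551.6, -211.9]), np.float64(160.2)]
chalk 38 [ 571.6 -290.5] [ 536. -300.] [ 605. -282.] 13.4
chalk 49 [ 553.6 -212.3] [ 511. -225.] [ 597. -201.] 13.4
chalk 63 [ 536.2 -134.3] [ 478. -147.] [ 594. -121.] 12.7
side mat parts
[333.2 145.1] 319 [645.2 249.9] [114.1  31.1] 76.5 [643.4 245.3] 32.3
[301.1 148.1] 185 [563.4 265.3] [65.2 29.7] 82.4 [562.2 262. ] 32.6
[268.5 155.7] 275 [475.1 264.1] [86.9 30.4] -89.1 [474.7 261.6] 32.4
[351.5 170.7] 364 [631.7 121.5] [45.8 43.8] -88.9 [629.  114.8] 52.7
[318.  179.8] 202 [550.1 127. ] [40.4 37.4] 70.9 [550.1 126. ] 36.9
low
[283.  196.5] 330 [463.7 127.2] [55.2 55.1] -44.1 [463.3 125.5] 12.9
rails
[426.7 274.3] 1987 [ 622.2 -198.3] [237.2  46. ] -86.3 [ 615.  -210.8] 59.7
[369.8 308.6] 2328 [ 475.8 -232.1] [236.7  46.2] -67.6 [ 483.7 -240.7] 59.8
disc 15292 [array([ 549.3, -213.1]), np.float64(161.3)]
chalk 121 [ 538.2 -134.2] [ 486. -147.] [ 593. -120.] 13.1
chalk 104 [ 556.2 -212.1] [ 516. -223.] [ 598. -202.] 13.0
chalk 88 [ 575.7 -289.7] [ 546. -298.] [ 607. -280.] 13.6
```

View pics/crop1.png

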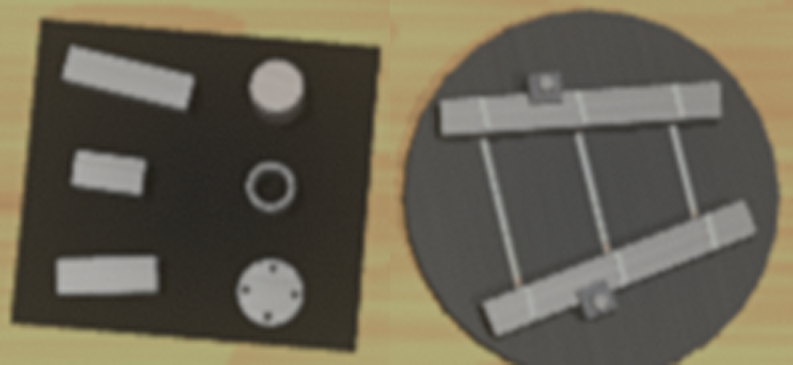

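```bash
cat > p.py <<'E'
from h import *
import sys
def cur():
    s=arm.get_state();M=rot(s["eef_rot"]);return np.array(s["tool_pos"]),np.degrees(np.arctan2(M[1,1],M[0,1])),s
def ax(psi):
    a=np.radians(psi);y=np.array([np.cos(a),np.sin(a),0]);return np.stack([[-y[1],y[0],0],y,[0,0,-1]],1)
def plan(wps,smax=.3):
    p,psi,s=cur();print("from",p.round(4),round(psi,1),"t",round(s["time_s"],2))
    for w in wps:
        w=np.array(w,float);d=(psi-w[3]+180)%360-180
        N=max(1,int(np.ceil(max(np.linalg.norm(w[:3]-p)*10/smax,abs(d)/7.7))))
        rz=round(np.radians(d)/1.5/N,4);st=np.degrees(rz*1.5)
        t=np.linalg.solve(sum(ax(psi-k*st) for k in range(N)),w[:3]-p);t=np.round(t*10,3)
        for k in range(N): p=p+ax(psi)@t/10;psi-=st
        print(N,"x",*t,0,0,rz,"->",p.round(4),round(psi,1))
E
python3 - <<'E'
from p import *
plan([(.6465,.251,.12,-13.4),(.6465,.251,.05,-13.4),(.6465,.251,.008,-13.4)])
E
```

```text
from [0.169  0.6017 0.2139] 74.3 t 0.8
20 x -0.305 0.117 0.047 0 0 0.051 -> [0.6455 0.2512 0.1199] -13.3
3 x 0.0 0.003 0.233 0 0 0.0002 -> [0.6464 0.251  0.05  ] -13.4
2 x 0.0 0.001 0.21 0 0 -0.0 -> [0.6466 0.2509 0.008 ] -13.4
```

Request:
{"fn": "apply_moves", "kwargs": {"series": "-0.305 0.117 0.047 0 0 0.051 -0.3;-0.305 0.117 0.047 0 0 0.051 -0.3;-0.305 0.117 0.047 0 0 0.051 -0.3;-0.305 0.117 0.047 0 0 0.051 -0.3;-0.305 0.117 0.047 0 0 0.051 -0.3;-0.305 0.117 0.047 0 0 0.051 -0.3;-0.305 0.117 0.047 0 0 0.051 -0.3;-0.305 0.117 0.047 0 0 0.051 -0.3;-0.305 0.117 0.047 0 0 0.051 -0.3;-0.305 0.117 0.047 0 0 0.051 -0.3", "grip_force": 25}}

```text
time_s: 1.8
tool_pos: [0.479, 0.5217, 0.1666]
eef_rot: [0.0, 0.498, 0.867, 0.0]
contact_force: [-0.3, -0.0, 0.3]
opening: 0.651
grasp_force: 0.0
```

Request:
{"fn": "apply_moves", "kwargs": {"series": "-0.305 0.117 0.047 0 0 0.051 -0.3;-0.305 0.117 0.047 0 0 0.051 -0.3;-0.305 0.117 0.047 0 0 0.051 -0.3;-0.305 0.117 0.047 0 0 0.051 -0.3;-0.305 0.117 0.047 0 0 0.051 -0.3;-0.305 0.117 0.047 0 0 0.051 -0.3;-0.305 0.117 0.047 0 0 0.051 -0.3;-0.305 0.117 0.047 0 0 0.051 -0.3;-0.305 0.117 0.047 0 0 0.051 -0.3;-0.305 0.117 0.047 0 0 0.051 -0.3"}}

```text
time_s: 2.8
tool_pos: [0.6461, 0.2499, 0.1197]
eef_rot: [0.0, 0.786, 0.619, 0.0]
contact_force: [0.5, 0.1, -0.4]
opening: 0.65
grasp_force: 0.0
```

Request:
{"fn": "apply_moves", "kwargs": {"series": "0 0 0 0 0 0 -0.3;0 0 0 0 0 0 -0.3;0 0 0 0 0 0 -0.3"}}

```text
time_s: 3.1
tool_pos: [0.6455, 0.252, 0.1201]
eef_rot: [-0.0, 0.784, 0.621, 0.0]
contact_force: [0.2, 0.2, 0.4]
opening: 0.65
grasp_force: 0.0
```

Run:
```python
from p import *
plan([(.6465,.251,.05,-13.4),(.6465,.251,.008,-13.4)])
print(cur()[2]["opening"],cur()[2]["q"])
```

```text
from [0.6455 0.252  0.1201] -13.3 t 3.1
3 x -0.002 0.004 0.234 0 0 0.0005 -> [0.6465 0.2511 0.0499] -13.4
2 x -0.001 0.0 0.209 0 0 -0.0 -> [0.6464 0.2509 0.0081] -13.4
0.650388050835858 [2.85965646e-01 6.77904303e-01 1.26218916e+00 2.39423795e-04
 1.20119686e+00 5.17550769e-01]
```

Request:
{"fn": "apply_moves", "kwargs": {"series": "0 0.004 0.234 0 0 0.001 -0.3;0 0.004 0.234 0 0 0 -0.3;0 0.004 0.234 0 0 0 -0.3;0 0 0.209 0 0 0 -0.3;0 0 0.209 0 0 0 -0.3;0 0 0 0 0 0 -0.3;0 0 0 0 0 0 1;0 0 0 0 0 0 1;0 0 0 0 0 0 1;0 0 0 0 0 0 1"}}

```text
time_s: 4.1
tool_pos: [0.6469, 0.2511, 0.0089]
eef_rot: [0.0, 0.785, 0.62, 0.0]
contact_force: [-3.4, 0.5, 3.5]
opening: 0.33
grasp_force: 1.5
```

Request:
{"fn": "apply_moves", "kwargs": {"series": "0 0 0 0 0 0 1;0 0 0 0 0 0 1;0 0 -0.2 0 0 0 1;0 0 -0.3 0 0 0 1;0 0 -0.3 0 0 0 1;0 0 -0.35 0 0 0 1;0 0 0 0 0 0 1;0 0 0 0 0 0 1"}}

```text
time_s: 4.9
tool_pos: [0.6469, 0.2509, 0.1236]
eef_rot: [0.0, 0.785, 0.62, 0.001]
contact_force: [-0.4, -0.4, -3.5]
opening: 0.327
grasp_force: 25.0
```

Run:
```python
from p import *
plan([(.532,-.135,.12,-76.9),(.532,-.135,.05,-76.9),(.532,-.135,.036,-76.9)])
print(cur()[2]["opening"]*91)
```

```text
from [0.6469 0.2509 0.1236] -13.4 t 4.9
14 x -0.271 0.134 0.003 0 0 0.0527 -> [ 0.5323 -0.1345  0.1194] -76.8
3 x -0.001 0.001 0.231 0 0 0.0002 -> [ 0.5321 -0.1349  0.0501] -76.9
1 x -0.001 0.001 0.141 0 0 0.0 -> [ 0.532 -0.135  0.036] -76.9
29.74166186202609
```

Request:
{"fn": "apply_moves", "kwargs": {"series": "-0.271 0.134 0.003 0 0 0.0527 1;-0.271 0.134 0.003 0 0 0.0527 1;-0.271 0.134 0.003 0 0 0.0527 1;-0.271 0.134 0.003 0 0 0.0527 1;-0.271 0.134 0.003 0 0 0.0527 1;-0.271 0.134 0.003 0 0 0.0527 1;-0.271 0.134 0.003 0 0 0.0527 1;-0.271 0.134 0.003 0 0 0.0527 1;-0.271 0.134 0.003 0 0 0.0527 1;-0.271 0.134 0.003 0 0 0.0527 1"}}

```text
time_s: 5.9
tool_pos: [0.6069, -0.0423, 0.1184]
eef_rot: [-0.0, 0.963, 0.268, -0.001]
contact_force: [-0.2, -0.4, -0.4]
opening: 0.329
grasp_force: 25.0
```

Request:
{"fn": "apply_moves", "kwargs": {"series": "-0.271 0.134 0.003 0 0 0.0527 1;-0.271 0.134 0.003 0 0 0.0527 1;-0.271 0.134 0.003 0 0 0.0527 1;-0.271 0.134 0.003 0 0 0.0527 1;0 0 0 0 0 0 1;0 0 0 0 0 0 1;0 0 0 0 0 0 1"}}

```text
time_s: 6.6
tool_pos: [0.5322, -0.1341, 0.1181]
eef_rot: [-0.0, 0.993, 0.115, -0.0]
contact_force: [0.4, 0.7, -3.0]
opening: 0.328
grasp_force: 25.0
```

Run:
```python
from p import *
plan([(.532,-.135,.052,-76.9),(.532,-.135,.036,-76.9)])
I,D,P=shot("side","s1")
A=cv2.resize(I[210:400,280:520],None,fx=3,fy=3,interpolation=2);cv2.imwrite("pics/s1.png",A[...,::-1])
```

```text
from [ 0.5322 -0.1341  0.1181] -76.8 t 6.6
3 x -0.001 0.003 0.22 0 0 0.0004 -> [ 0.5321 -0.135   0.0521] -76.9
1 x -0.001 -0.0 0.161 0 0 0.0001 -> [ 0.532 -0.135  0.036] -76.9
```

View pics/s1.png

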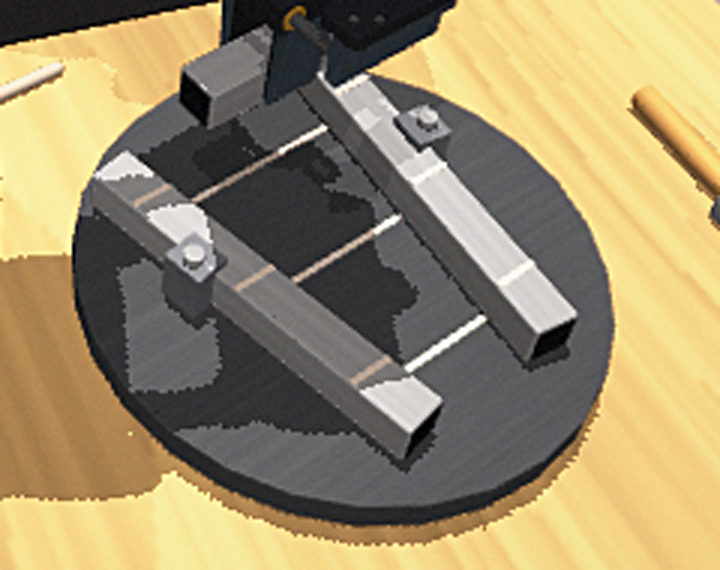

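The long rung is held level above the wide-end line, which shows at (260,165) in the crop, so I lower it.

Request:
{"fn": "apply_moves", "kwargs": {"series": "0 0.003 0.22 0 0 0.001 1;0 0.003 0.22 0 0 0 1;0 0.003 0.22 0 0 0 1;0 0 0.11 0 0 0 1;0 0 0.05 0 0 0 1;0 0 0 0 0 0 1;0 0 0 0 0 0 1;0 0 0 0 0 0 1"}}

```text
time_s: 7.45
tool_pos: [0.5328, -0.1355, 0.0373]
eef_rot: [0.0, 0.993, 0.114, 0.0]
contact_force: [0.6, 0.7, -1.5]
opening: 0.329
grasp_force: 25.0
```

Request:
{"fn": "apply_moves", "kwargs": {"series": "0 0 0 0 0 0 0.1;0 0 0 0 0 0 -0.1;0 0 0 0 0 0 -0.1;0 0 0 0 0 0 -0.1;0 0 -0.1 0 0 0 -0.1;0 0 -0.25 0 0 0 -0.1;0 0 -0.25 0 0 0 -0.1;0 0 -0.25 0 0 0 -0.2;0 0 0 0 0 0 -0.3"}}

```text
time_s: 8.35
tool_pos: [0.5339, -0.136, 0.1253]
eef_rot: [0.001, 0.993, 0.114, 0.002]
contact_force: [0.6, 0.1, -1.1]
opening: 0.64
grasp_force: 0.0
```

Run:
```python
from p import *
plan([(.4763,.2661,.12,1.1),(.4763,.2661,.05,1.1),(.4763,.2661,.008,1.1)])
```

```text
from [ 0.5339 -0.136   0.1253] -76.9 t 8.35
14 x 0.207 -0.236 0.004 0 0 -0.0649 -> [0.4769 0.2664 0.1197] 1.2
3 x -0.001 -0.002 0.232 0 0 0.0002 -> [0.4763 0.2661 0.0501] 1.1
2 x 0.0 0.0 0.211 0 0 0.0 -> [0.4763 0.2661 0.0079] 1.1
```

Request:
{"fn": "apply_moves", "kwargs": {"series": "0.207 -0.236 0.004 0 0 -0.0649 -0.3;0.207 -0.236 0.004 0 0 -0.0649 -0.3;0.207 -0.236 0.004 0 0 -0.0649 -0.3;0.207 -0.236 0.004 0 0 -0.0649 -0.3;0.207 -0.236 0.004 0 0 -0.0649 -0.3;0.207 -0.236 0.004 0 0 -0.0649 -0.3;0.207 -0.236 0.004 0 0 -0.0649 -0.3;0.207 -0.236 0.004 0 0 -0.0649 -0.3;0.207 -0.236 0.004 0 0 -0.0649 -0.3;0.207 -0.236 0.004 0 0 -0.0649 -0.3"}}

```text
time_s: 9.35
tool_pos: [0.5482, 0.1672, 0.1177]
eef_rot: [0.0, 0.824, 0.567, 0.0]
contact_force: [1.0, 0.8, 0.1]
opening: 0.649
grasp_force: 0.0
```

Request:
{"fn": "apply_moves", "kwargs": {"series": "0.207 -0.236 0.004 0 0 -0.0649 -0.3;0.207 -0.236 0.004 0 0 -0.0649 -0.3;0.207 -0.236 0.004 0 0 -0.0649 -0.3;0.207 -0.236 0.004 0 0 -0.0649 -0.3;0 0 0 0 0 0 -0.3;0 0 0 0 0 0 -0.3;0 0 0 0 0 0 -0.3"}}

```text
time_s: 10.05
tool_pos: [0.4758, 0.2665, 0.1162]
eef_rot: [0.0, 0.7, 0.714, 0.0]
contact_force: [0.8, -0.2, -0.5]
opening: 0.651
grasp_force: 0.0
```

```bash
cat > chk.py <<'E'
from m import *
import sys
def tt(z0,z1,box=(.35,.75,-.42,-.02),amin=60):
    "parts in turntable frame (mm)"
    c0=np.array([550.5,-212.5]);a=np.radians(103.1);B=np.array([[np.cos(a),np.sin(a)],[-np.sin(a),np.cos(a)]])
    for c in("top","side"):
        I,D,P=shot(c)
        for r in comps(c,D,P,box,z0,z1,amin): print(c,r[0],r[1],"tt",(B@(r[2]-c0)).round(1),r[3],"ang",r[4],"z",r[6])
    return
E
python3 - <<'E'
from chk import *
from p import *
tt(.052,.066)
plan([(.4763,.2661,.05,1.1),(.4763,.2661,.008,1.1)])
E
```

```text
top [393.4 140.9] 1020 tt [ -0.6 -75.5] [236.5  43.7] ang -85.9 z 59.3
top [370.7 172.1] 479 tt [79.9 -2.2] [111.1  31. ] ang 12.8 z 59.1
top [405.9 191. ] 1004 tt [-1.5 74.5] [237.8  43.4] ang -68.0 z 59.3
side [426.9 274.6] 1957 tt [ -3.1 -73.7] [236.2  47.1] ang -85.9 z 59.7
side [364.2 257.6] 830 tt [78.4  0.6] [112.  32.] ang 13.0 z 59.6
side [370.2 308.9] 2313 tt [-2.5 77.4] [236.4  46.5] ang -67.8 z 59.8
from [0.4759 0.2664 0.1161] 1.1 t 10.15
3 x -0.001 0.001 0.22 0 0 -0.0002 -> [0.4762 0.2661 0.0501] 1.1
2 x 0.0 0.001 0.211 0 0 0.0001 -> [0.4764 0.2661 0.0079] 1.1
```

Request:
{"fn": "apply_moves", "kwargs": {"series": "0 0.001 0.22 0 0 0 -0.3;0 0.001 0.22 0 0 0 -0.3;0 0.001 0.22 0 0 0 -0.3;0 0 0.207 0 0 0 -0.3;0 0 0.207 0 0 0 -0.3;0 0 0 0 0 0 -0.3;0 0 0 0 0 0 1;0 0 0 0 0 0 1;0 0 0 0 0 0 1;0 0 0 0 0 0 1"}}

```text
time_s: 11.15
tool_pos: [0.4759, 0.2672, 0.0095]
eef_rot: [0.0, 0.7, 0.714, 0.001]
contact_force: [0.1, 0.7, 1.0]
opening: 0.331
grasp_force: 0.7
```

Request:
{"fn": "apply_moves", "kwargs": {"series": "0 0 0 0 0 0 1;0 0 0 0 0 0 1;0 0 -0.2 0 0 0 1;0 0 -0.3 0 0 0 1;0 0 -0.3 0 0 0 1;0 0 -0.35 0 0 0 1;0 0 0 0 0 0 1;0 0 0 0 0 0 1"}}

```text
time_s: 11.95
tool_pos: [0.4757, 0.2671, 0.1243]
eef_rot: [0.0, 0.7, 0.714, 0.001]
contact_force: [0.2, 0.5, -1.7]
opening: 0.33
grasp_force: 25.0
```

Run:
```python
from p import *
plan([(.5495,-.213,.12,-76.9),(.5495,-.213,.052,-76.9),(.5495,-.213,.036,-76.9)])
print(cur()[2]["opening"]*91)
```

```text
from [0.4757 0.2671 0.1243] 1.2 t 11.95
17 x -0.221 0.216 0.003 0 0 0.0534 -> [ 0.55   -0.213   0.1192] -76.9
3 x -0.002 -0.0 0.224 0 0 0.0002 -> [ 0.5494 -0.2131  0.052 ] -76.9
1 x 0.001 -0.001 0.16 0 0 -0.0001 -> [ 0.5495 -0.213   0.036 ] -76.9
29.99346120812048
```

Request:
{"fn": "apply_moves", "kwargs": {"series": "-0.221 0.216 0.003 0 0 0.0534 1;-0.221 0.216 0.003 0 0 0.0534 1;-0.221 0.216 0.003 0 0 0.0534 1;-0.221 0.216 0.003 0 0 0.0534 1;-0.221 0.216 0.003 0 0 0.0534 1;-0.221 0.216 0.003 0 0 0.0534 1;-0.221 0.216 0.003 0 0 0.0534 1;-0.221 0.216 0.003 0 0 0.0534 1;-0.221 0.216 0.003 0 0 0.0534 1;-0.221 0.216 0.003 0 0 0.0534 1"}}

```text
time_s: 12.95
tool_pos: [0.6014, -0.0072, 0.119]
eef_rot: [-0.001, 0.924, 0.383, -0.001]
contact_force: [0.3, -0.2, -1.6]
opening: 0.331
grasp_force: 25.0
```

Request:
{"fn": "apply_moves", "kwargs": {"series": "-0.221 0.216 0.003 0 0 0.0534 1;-0.221 0.216 0.003 0 0 0.0534 1;-0.221 0.216 0.003 0 0 0.0534 1;-0.221 0.216 0.003 0 0 0.0534 1;-0.221 0.216 0.003 0 0 0.0534 1;-0.221 0.216 0.003 0 0 0.0534 1;-0.221 0.216 0.003 0 0 0.0534 1;0 0 0 0 0 0 1;0 0 0 0 0 0 1;0 0 0 0 0 0 1"}}

```text
time_s: 13.95
tool_pos: [0.5495, -0.2124, 0.1177]
eef_rot: [-0.0, 0.993, 0.115, -0.001]
contact_force: [0.5, -0.4, -1.9]
opening: 0.33
grasp_force: 25.0
```

Run:
```python
from p import *
plan([(.5495,-.213,.052,-76.9),(.5495,-.213,.0365,-76.9)])
```

```text
from [ 0.5495 -0.2124  0.1177] -76.8 t 13.95
3 x -0.001 0.002 0.219 0 0 0.0004 -> [ 0.5494 -0.213   0.052 ] -76.9
1 x 0.001 0.0 0.155 0 0 -0.0001 -> [ 0.5495 -0.213   0.0365] -76.9
```

Request:
{"fn": "apply_moves", "kwargs": {"series": "0 0.002 0.22 0 0 0.001 1;0 0.002 0.22 0 0 0 1;0 0.002 0.22 0 0 0 1;0 0 0.11 0 0 0 1;0 0 0.05 0 0 0 1;0 0 0 0 0 0 1;0 0 0 0 0 0 1;0 0 0 0 0 0 1"}}

```text
time_s: 14.75
tool_pos: [0.5503, -0.2137, 0.0372]
eef_rot: [0.0, 0.994, 0.114, 0.0]
contact_force: [-0.4, 0.4, -1.6]
opening: 0.327
grasp_force: 25.0
```

Request:
{"fn": "apply_moves", "kwargs": {"series": "0 0 0 0 0 0 0.1;0 0 0 0 0 0 -0.1;0 0 0 0 0 0 -0.1;0 0 0 0 0 0 -0.1;0 0 -0.1 0 0 0 -0.1;0 0 -0.25 0 0 0 -0.1;0 0 -0.25 0 0 0 -0.1;0 0 -0.25 0 0 0 -0.2;0 0 0 0 0 0 -0.3"}}

```text
time_s: 15.65
tool_pos: [0.5516, -0.2145, 0.1255]
eef_rot: [0.002, 0.994, 0.114, 0.002]
contact_force: [0.5, 0.3, 0.2]
opening: 0.642
grasp_force: 0.0
```

Run:
```python
from p import *
plan([(.5645,.2662,.12,-7.7),(.5645,.2662,.05,-7.7),(.5645,.2662,.008,-7.7)])
```

```text
from [ 0.5516 -0.2145  0.1255] -76.9 t 15.65
17 x 0.221 -0.204 0.003 0 0 -0.0474 -> [0.5654 0.2661 0.1204] -7.7
3 x -0.0 -0.003 0.235 0 0 0.0 -> [0.5645 0.2662 0.0499] -7.7
2 x -0.0 -0.0 0.209 0 0 0.0 -> [0.5645 0.2662 0.0081] -7.7
```

Request:
{"fn": "apply_moves", "kwargs": {"series": "0.221 -0.204 0.003 0 0 -0.0474 -0.3;0.221 -0.204 0.003 0 0 -0.0474 -0.3;0.221 -0.204 0.003 0 0 -0.0474 -0.3;0.221 -0.204 0.003 0 0 -0.0474 -0.3;0.221 -0.204 0.003 0 0 -0.0474 -0.3;0.221 -0.204 0.003 0 0 -0.0474 -0.3;0.221 -0.204 0.003 0 0 -0.0474 -0.3;0.221 -0.204 0.003 0 0 -0.0474 -0.3;0.221 -0.204 0.003 0 0 -0.0474 -0.3;0.221 -0.204 0.003 0 0 -0.0474 -0.3"}}

```text
time_s: 16.65
tool_pos: [0.6305, 0.0708, 0.1185]
eef_rot: [-0.0, 0.891, 0.454, -0.0]
contact_force: [0.6, -0.4, 0.4]
opening: 0.648
grasp_force: 0.0
```

Request:
{"fn": "apply_moves", "kwargs": {"series": "0.221 -0.204 0.003 0 0 -0.0474 -0.3;0.221 -0.204 0.003 0 0 -0.0474 -0.3;0.221 -0.204 0.003 0 0 -0.0474 -0.3;0.221 -0.204 0.003 0 0 -0.0474 -0.3;0.221 -0.204 0.003 0 0 -0.0474 -0.3;0.221 -0.204 0.003 0 0 -0.0474 -0.3;0.221 -0.204 0.003 0 0 -0.0474 -0.3;0 0 0 0 0 0 -0.3;0 0 0 0 0 0 -0.3;0 0 0 0 0 0 -0.3"}}

```text
time_s: 17.65
tool_pos: [0.5641, 0.2663, 0.1166]
eef_rot: [0.0, 0.753, 0.658, 0.0]
contact_force: [-0.3, 0.2, -0.6]
opening: 0.651
grasp_force: 0.0
```

Run:
```python
from chk import *
from p import *
tt(.052,.066)
plan([(.5645,.2662,.05,-7.7),(.5645,.2662,.008,-7.7)])
```

```text
top [393.7 140.8] 1015 tt [ -1.1 -75.6] [236.7  44.5] ang -85.8 z 59.3
top [400.  165.7] 374 tt [ 0.1 -0.7] [86.9 31.9] ang 12.5 z 59.0
top [370.8 172.1] 478 tt [79.4 -2. ] [111.1  32. ] ang 13.3 z 59.0
top [406.1 190.8] 988 tt [-0.8 74. ] [236.5  42.5] ang -68.1 z 59.4
side [426.9 274.4] 1965 tt [ -2.9 -74. ] [236.2  47.4] ang -85.8 z 59.7
side [364.1 257.6] 823 tt [78.2  1.2] [111.2  31.7] ang 13.3 z 59.6
side [369.9 308.7] 2325 tt [-2.3 77.4] [237.2  46.4] ang -68.1 z 59.8
side [393.8 286.3] 750 tt [-2.2  1.3] [87.8 31.1] ang 12.8 z 59.7
from [0.5642 0.2661 0.1165] -7.8 t 17.75
3 x 0.001 0.001 0.222 0 0 -0.0004 -> [0.5645 0.2663 0.0499] -7.7
2 x -0.001 -0.0 0.21 0 0 0.0001 -> [0.5645 0.2661 0.0079] -7.7
```

Request:
{"fn": "apply_moves", "kwargs": {"series": "0 0.001 0.222 0 0 0 -0.3;0 0.001 0.222 0 0 0 -0.3;0 0.001 0.222 0 0 0 -0.3;0 0 0.207 0 0 0 -0.3;0 0 0.207 0 0 0 -0.3;0 0 0 0 0 0 -0.3;0 0 0 0 0 0 1;0 0 0 0 0 0 1;0 0 0 0 0 0 1;0 0 0 0 0 0 1"}}

```text
time_s: 18.75
tool_pos: [0.5644, 0.2671, 0.0094]
eef_rot: [0.0, 0.753, 0.658, 0.001]
contact_force: [-0.9, 0.3, 1.2]
opening: 0.335
grasp_force: 0.7
```

Request:
{"fn": "apply_moves", "kwargs": {"series": "0 0 0 0 0 0 1;0 0 0 0 0 0 1;0 0 -0.2 0 0 0 1;0 0 -0.3 0 0 0 1;0 0 -0.3 0 0 0 1;0 0 -0.35 0 0 0 1;0 0 0 0 0 0 1;0 0 0 0 0 0 1"}}

```text
time_s: 19.55
tool_pos: [0.5643, 0.267, 0.1242]
eef_rot: [0.0, 0.753, 0.658, 0.001]
contact_force: [-0.3, 0.0, -1.9]
opening: 0.325
grasp_force: 25.0
```

Run:
```python
from p import *
plan([(.568,-.2905,.12,-76.9),(.568,-.2905,.052,-76.9),(.568,-.2905,.036,-76.9)])
print(cur()[2]["opening"]*91)
```

```text
from [0.5643 0.267  0.1242] -7.7 t 19.55
19 x -0.236 0.204 0.002 0 0 0.0424 -> [ 0.5677 -0.2904  0.1204] -76.9
3 x 0.001 0.001 0.228 0 0 -0.0001 -> [ 0.568  -0.2906  0.052 ] -76.9
1 x -0.0 -0.001 0.16 0 0 -0.0 -> [ 0.568  -0.2905  0.036 ] -76.9
29.610524793701714
```

Request:
{"fn": "apply_moves", "kwargs": {"series": "-0.236 0.204 0.002 0 0 0.0424 1;-0.236 0.204 0.002 0 0 0.0424 1;-0.236 0.204 0.002 0 0 0.0424 1;-0.236 0.204 0.002 0 0 0.0424 1;-0.236 0.204 0.002 0 0 0.0424 1;-0.236 0.204 0.002 0 0 0.0424 1;-0.236 0.204 0.002 0 0 0.0424 1;-0.236 0.204 0.002 0 0 0.0424 1;-0.236 0.204 0.002 0 0 0.0424 1;-0.236 0.204 0.002 0 0 0.0424 1"}}

```text
time_s: 20.55
tool_pos: [0.6517, -0.028, 0.1199]
eef_rot: [-0.001, 0.921, 0.388, -0.001]
contact_force: [0.5, 0.2, -0.5]
opening: 0.328
grasp_force: 25.0
```

Request:
{"fn": "apply_moves", "kwargs": {"series": "-0.236 0.204 0.002 0 0 0.0424 1;-0.236 0.204 0.002 0 0 0.0424 1;-0.236 0.204 0.002 0 0 0.0424 1;-0.236 0.204 0.002 0 0 0.0424 1;-0.236 0.204 0.002 0 0 0.0424 1;-0.236 0.204 0.002 0 0 0.0424 1;-0.236 0.204 0.002 0 0 0.0424 1;-0.236 0.204 0.002 0 0 0.0424 1;-0.236 0.204 0.002 0 0 0.0424 1;0 0 0 0 0 0 1"}}

```text
time_s: 21.55
tool_pos: [0.5649, -0.293, 0.1181]
eef_rot: [-0.0, 0.994, 0.111, -0.001]
contact_force: [-0.0, 1.1, -1.5]
opening: 0.326
grasp_force: 25.0
```

Request:
{"fn": "apply_moves", "kwargs": {"series": "0 0 0 0 0 0 1;0 0 0 0 0 0 1"}}

```text
time_s: 21.75
tool_pos: [0.5674, -0.2896, 0.1189]
eef_rot: [-0.0, 0.993, 0.114, -0.0]
contact_force: [0.1, 1.5, -1.7]
opening: 0.325
grasp_force: 25.0
```

Run:
```python
from p import *
plan([(.568,-.2905,.052,-76.9),(.568,-.2905,.0365,-76.9)])
```

```text
from [ 0.5674 -0.2896  0.1189] -76.9 t 21.75
3 x 0.001 0.003 0.223 0 0 0.0001 -> [ 0.5679 -0.2904  0.052 ] -76.9
1 x 0.001 0.001 0.155 0 0 0.0001 -> [ 0.568  -0.2905  0.0365] -76.9
```

Request:
{"fn": "apply_moves", "kwargs": {"series": "0 0.003 0.223 0 0 0 1;0 0.003 0.223 0 0 0 1;0 0.003 0.223 0 0 0 1;0 0 0.11 0 0 0 1;0 0 0.05 0 0 0 1;0 0 0 0 0 0 1;0 0 0 0 0 0 1;0 0 0 0 0 0 1"}}

```text
time_s: 22.55
tool_pos: [0.5681, -0.2914, 0.0374]
eef_rot: [0.0, 0.993, 0.114, 0.0]
contact_force: [-0.2, 0.2, -1.0]
opening: 0.331
grasp_force: 25.0
```

Request:
{"fn": "apply_moves", "kwargs": {"series": "0 0 0 0 0 0 0.1;0 0 0 0 0 0 -0.1;0 0 0 0 0 0 -0.1;0 0 0 0 0 0 -0.1;0 0 -0.1 0 0 0 -0.1;0 0 -0.25 0 0 0 -0.1;0 0 -0.25 0 0 0 -0.1;0 0 -0.25 0 0 0 -0.2;0 0 0 0 0 0 -0.3"}}

```text
time_s: 23.45
tool_pos: [0.5693, -0.2924, 0.126]
eef_rot: [0.002, 0.994, 0.114, 0.002]
contact_force: [0.6, -1.1, -0.8]
opening: 0.638
grasp_force: 0.0
```

Run:
```python
from p import *
plan([(.4647,.129,.12,-76.9),(.4647,.129,.05,-76.9),(.4647,.129,.0055,-76.9)])
```

```text
from [ 0.5693 -0.2924  0.126 ] -76.9 t 23.45
15 x -0.004 -0.289 0.004 0 0 -0.0 -> [0.4655 0.1285 0.12  ] -76.9
3 x -0.002 -0.002 0.233 0 0 -0.0001 -> [0.4647 0.1289 0.0501] -76.9
2 x -0.0 -0.0 0.223 0 0 -0.0 -> [0.4647 0.1289 0.0055] -76.9
```

Request:
{"fn": "apply_moves", "kwargs": {"series": "-0.004 -0.289 0.004 0 0 0 -0.75;-0.004 -0.289 0.004 0 0 0 -0.75;-0.004 -0.289 0.004 0 0 0 -0.75;-0.004 -0.289 0.004 0 0 0 -0.75;-0.004 -0.289 0.004 0 0 0 -0.75;-0.004 -0.289 0.004 0 0 0 -0.75;-0.004 -0.289 0.004 0 0 0 -0.75;-0.004 -0.289 0.004 0 0 0 -0.75;-0.004 -0.289 0.004 0 0 0 -0.75;-0.004 -0.289 0.004 0 0 0 -0.75"}}

```text
time_s: 24.45
tool_pos: [0.4979, -0.0097, 0.1179]
eef_rot: [0.0, 0.994, 0.114, 0.0]
contact_force: [-0.0, 0.2, -0.6]
opening: 0.874
grasp_force: 0.0
```

Request:
{"fn": "apply_moves", "kwargs": {"series": "-0.004 -0.289 0.004 0 0 0 -0.75;-0.004 -0.289 0.004 0 0 0 -0.75;-0.004 -0.289 0.004 0 0 0 -0.75;-0.004 -0.289 0.004 0 0 0 -0.75;-0.004 -0.289 0.004 0 0 0 -0.75;0 0 0 0 0 0 -0.75;0 0 0 0 0 0 -0.75;0 0 0 0 0 0 -0.75"}}

```text
time_s: 25.25
tool_pos: [0.4639, 0.129, 0.1159]
eef_rot: [0.0, 0.994, 0.114, 0.0]
contact_force: [0.4, 0.1, 0.4]
opening: 0.875
grasp_force: 0.0
```

Run:
```python
from chk import *
from p import *
tt(.052,.066)
plan([(.4647,.129,.05,-76.9),(.4647,.129,.0055,-76.9)])
```

```text
top [393.7 141. ] 1022 tt [ -1.8 -75.6] [237.7  44.5] ang -85.7 z 59.1
top [429.1 159.4] 268 tt [-79.7  -0.6] [61.  31.4] ang 13.5 z 58.9
top [400.  165.8] 370 tt [-0.4 -1. ] [85.8 31.1] ang 12.9 z 59.2
top [370.7 171.9] 480 tt [80.  -2.1] [110.9  30.5] ang 13.3 z 59.4
top [405.9 190.9] 999 tt [-1.3 75. ] [237.6  44.4] ang -68.0 z 59.4
side [426.9 274.3] 1964 tt [ -2.9 -74. ] [236.2  46.5] ang -85.8 z 59.6
side [364.4 257.5] 824 tt [78.7  0.8] [112.5  32.9] ang 13.0 z 59.6
side [370.  308.7] 2306 tt [-2.7 77.3] [235.4  46.2] ang -67.8 z 59.9
side [393.9 286.3] 752 tt [-1.9  1.7] [88.1 30.9] ang 12.9 z 59.7
side [427.3 318.5] 639 tt [-81.1   2.2] [61.7 31.3] ang 13.9 z 59.6
from [0.464  0.1289 0.1158] -77.0 t 25.35
3 x 0.003 0.0 0.219 0 0 -0.0003 -> [0.4648 0.1291 0.0501] -76.9
2 x -0.001 0.0 0.223 0 0 -0.0001 -> [0.4646 0.129  0.0055] -76.9
```

Request:
{"fn": "apply_moves", "kwargs": {"series": "0.003 0 0.219 0 0 0 -0.75;0.003 0 0.219 0 0 0 -0.75;0.002 0 0.219 0 0 0 -0.75;0 0 0.25 0 0 0 -0.75;0 0 0.19 0 0 0 -0.75;0 0 0 0 0 0 -0.75;0 0 0 0 0 0 1;0 0 0 0 0 0 1;0 0 0 0 0 0 1;0 0 0 0 0 0 1"}}

```text
time_s: 26.35
tool_pos: [0.4648, 0.1296, 0.0064]
eef_rot: [0.0, 0.994, 0.114, 0.0]
contact_force: [0.9, -2.8, 0.6]
opening: 0.6
grasp_force: 25.0
```

Request:
{"fn": "apply_moves", "kwargs": {"series": "0 0 0 0 0 0 1;0 0 0 0 0 0 1;0 0 -0.2 0 0 0 1;0 0 -0.3 0 0 0 1;0 0 -0.3 0 0 0 1;0 0 -0.35 0 0 0 1;0 0 0 0 0 0 1;0 0 0 0 0 0 1"}}

```text
time_s: 27.15
tool_pos: [0.4646, 0.1299, 0.1214]
eef_rot: [-0.0, 0.993, 0.114, 0.001]
contact_force: [0.3, -0.0, -2.2]
opening: 0.604
grasp_force: 25.0
```

Run:
```python
from p import *
plan([(.5503,-.2136,.12,-76.9),(.5503,-.2136,.08,-76.9),(.5503,-.2136,.064,-76.9)])
print(cur()[2]["opening"]*91)
I,D,P=shot("side","s2")
A=cv2.resize(I[90:230,200:400],None,fx=3,fy=3,interpolation=2);cv2.imwrite("pics/s2.png",A[...,::-1])
```

```text
from [0.4646 0.1299 0.1214] -76.9 t 27.15
12 x 0.005 0.295 0.001 0 0 -0.0 -> [ 0.5506 -0.2136  0.1202] -76.9
2 x -0.001 -0.0 0.201 0 0 -0.0002 -> [ 0.5504 -0.2136  0.08  ] -76.9
1 x -0.001 -0.001 0.16 0 0 0.0001 -> [ 0.5502 -0.2136  0.064 ] -76.9
54.96981932548091
```

View pics/s2.png

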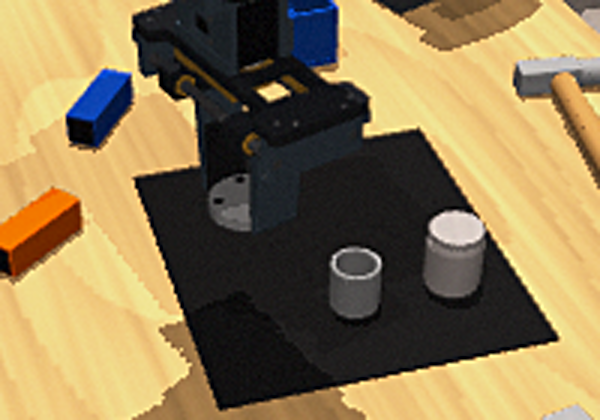

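The flange is held level between the fingertips at (235,200) in the crop. The pipe at (355,285) and tin at (455,255) are undisturbed.

Request:
{"fn": "apply_moves", "kwargs": {"series": "0.005 0.295 0.001 0 0 0 1;0.005 0.295 0.001 0 0 0 1;0.005 0.295 0.001 0 0 0 1;0.005 0.295 0.001 0 0 0 1;0.005 0.295 0.001 0 0 0 1;0.005 0.295 0.001 0 0 0 1;0.005 0.295 0.001 0 0 0 1;0.005 0.295 0.001 0 0 0 1;0.005 0.295 0.001 0 0 0 1;0.005 0.295 0.001 0 0 0 1"}}

```text
time_s: 28.2
tool_pos: [0.5354, -0.1573, 0.1183]
eef_rot: [-0.001, 0.994, 0.114, -0.001]
contact_force: [0.9, 0.8, -1.5]
opening: 0.602
grasp_force: 25.0
```

Request:
{"fn": "apply_moves", "kwargs": {"series": "0.005 0.295 0.001 0 0 0 1;0.005 0.295 0.001 0 0 0 1;0 0 0 0 0 0 1;0 0 0 0 0 0 1;0 0 0 0 0 0 1"}}

```text
time_s: 28.7
tool_pos: [0.5496, -0.2127, 0.1188]
eef_rot: [-0.001, 0.993, 0.114, -0.001]
contact_force: [0.2, -0.6, -1.6]
opening: 0.603
grasp_force: 25.0
```

Run:
```python
from p import *
plan([(.5503,-.2136,.08,-76.9),(.5503,-.2136,.064,-76.9)])
```

```text
from [ 0.5496 -0.2127  0.1188] -76.9 t 28.7
2 x 0.002 0.005 0.194 0 0 -0.0001 -> [ 0.5502 -0.2136  0.08  ] -76.9
1 x 0.001 0.001 0.16 0 0 0.0001 -> [ 0.5503 -0.2136  0.064 ] -76.9
```

Request:
{"fn": "apply_moves", "kwargs": {"series": "0.002 0.005 0.194 0 0 0 1;0.002 0.005 0.194 0 0 0 1;0 0 0.11 0 0 0 1;0 0 0.05 0 0 0 1;0 0 0 0 0 0 1;0 0 0 0 0 0 1;0 0 0 0 0 0 1"}}

```text
time_s: 29.4
tool_pos: [0.5515, -0.2147, 0.0659]
eef_rot: [0.0, 0.993, 0.114, 0.001]
contact_force: [-0.2, -0.0, -2.3]
opening: 0.602
grasp_force: 25.0
```

Request:
{"fn": "apply_moves", "kwargs": {"series": "0 0 0 0 0 0 -0.35;0 0 0 0 0 0 -0.5;0 0 0 0 0 0 -0.5;0 0 0 0 0 0 -0.5;0 0 -0.1 0 0 0 -0.5;0 0 -0.25 0 0 0 -0.5;0 0 -0.25 0 0 0 -0.5;0 0 0 0 0 0 -0.5"}}

```text
time_s: 30.2
tool_pos: [0.5528, -0.2155, 0.1289]
eef_rot: [0.001, 0.993, 0.114, 0.002]
contact_force: [0.4, 0.0, -0.1]
opening: 0.746
grasp_force: 0.0
```

Run:
```python
from p import *
plan([(.5514,.128,.12,-76.9),(.5514,.128,.06,-76.9),(.5514,.128,.012,-76.9)])
```

```text
from [ 0.5528 -0.2155  0.1289] -76.9 t 30.2
12 x 0.064 -0.279 0.007 0 0 -0.0 -> [0.5519 0.128  0.1205] -76.9
3 x -0.002 -0.0 0.202 0 0 -0.0001 -> [0.5513 0.1279 0.0599] -76.9
2 x 0.001 -0.0 0.239 0 0 -0.0 -> [0.5515 0.1279 0.0121] -76.9
```

Request:
{"fn": "apply_moves", "kwargs": {"series": "0.064 -0.279 0.007 0 0 0 -0.5;0.064 -0.279 0.007 0 0 0 -0.5;0.064 -0.279 0.007 0 0 0 -0.5;0.064 -0.279 0.007 0 0 0 -0.5;0.064 -0.279 0.007 0 0 0 -0.5;0.064 -0.279 0.007 0 0 0 -0.5;0.064 -0.279 0.007 0 0 0 -0.5;0.064 -0.279 0.007 0 0 0 -0.5;0.064 -0.279 0.007 0 0 0 -0.5;0.064 -0.279 0.007 0 0 0 -0.5"}}

```text
time_s: 31.2
tool_pos: [0.55, 0.0728, 0.1182]
eef_rot: [0.0, 0.994, 0.114, -0.0]
contact_force: [-0.0, -0.5, 0.9]
opening: 0.749
grasp_force: 0.0
```

Request:
{"fn": "apply_moves", "kwargs": {"series": "0.064 -0.279 0.007 0 0 0 -0.5;0.064 -0.279 0.007 0 0 0 -0.5;0 0 0 0 0 0 -0.5;0 0 0 0 0 0 -0.5;0 0 0 0 0 0 -0.5"}}

```text
time_s: 31.7
tool_pos: [0.5501, 0.1282, 0.1167]
eef_rot: [0.0, 0.994, 0.114, -0.0]
contact_force: [0.4, 0.9, -0.1]
opening: 0.751
grasp_force: 0.0
```

Run:
```python
from chk import *
from p import *
tt(.066,.08,(.48,.62,-.28,-.15),20)
plan([(.5514,.128,.06,-76.9),(.5514,.128,.012,-76.9)])
```

```text
top [401.6 164.9] 316 tt [-1.9 -0.4] [53.7 53.7] ang -1.4 z 69.7
side [396.2 282.2] 671 tt [-2.7  0.9] [56.  55.4] ang 34.3 z 69.9
from [0.5502 0.128  0.1168] -77.0 t 31.8
2 x 0.006 0.001 0.284 0 0 -0.0005 -> [0.5514 0.1281 0.06  ] -76.9
2 x -0.0 0.0 0.24 0 0 -0.0 -> [0.5514 0.1281 0.012 ] -76.9
```

Request:
{"fn": "apply_moves", "kwargs": {"series": "0.006 0.001 0.284 0 0 0 -0.5;0.006 0 0.284 0 0 0 -0.5;0 0 0.26 0 0 0 -0.5;0 0 0.2 0 0 0 -0.5;0 0 0 0 0 0 -0.5;0 0 0 0 0 0 -0.5;0 0 0 0 0 0 1;0 0 0 0 0 0 1;0 0 0 0 0 0 1;0 0 0 0 0 0 1"}}

```text
time_s: 32.8
tool_pos: [0.5516, 0.1291, 0.0144]
eef_rot: [0.0, 0.993, 0.114, 0.0]
contact_force: [0.1, -1.8, 1.7]
opening: 0.432
grasp_force: 0.8
```

Request:
{"fn": "apply_moves", "kwargs": {"series": "0 0 0 0 0 0 1;0 0 0 0 0 0 1;0 0 -0.2 0 0 0 1;0 0 -0.3 0 0 0 1;0 0 -0.35 0 0 0 1;0 0 -0.35 0 0 0 1;0 0 0 0 0 0 1;0 0 0 0 0 0 1"}}

```text
time_s: 33.6
tool_pos: [0.5515, 0.1291, 0.1344]
eef_rot: [0.0, 0.993, 0.114, 0.001]
contact_force: [0.8, -0.7, -1.4]
opening: 0.429
grasp_force: 25.0
```

Run:
```python
from p import *
plan([(.5502,-.2138,.135,-76.9)])
print(cur()[2]["opening"]*91)
I,D,P=shot("side","s3")
A=cv2.resize(I[90:230,200:400],None,fx=3,fy=3,interpolation=2);cv2.imwrite("pics/s3.png",A[...,::-1])
```

```text
from [0.5515 0.1291 0.1344] -76.9 t 33.6
12 x -0.066 0.278 -0.001 0 0 -0.0 -> [ 0.5498 -0.2138  0.1356] -76.9
39.066447472928694
```

View pics/s3.png

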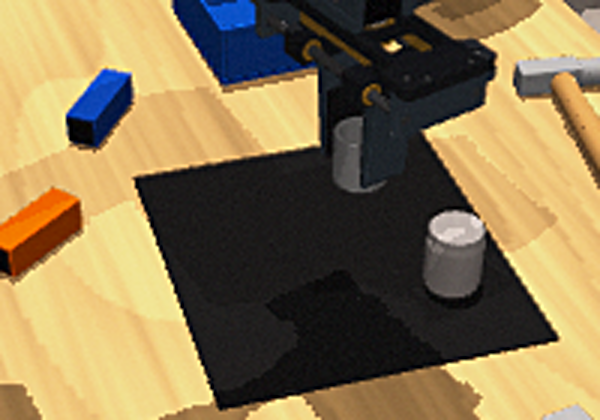

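The pipe is held upright at (358,155) in the crop, and the tin at (455,255) is still standing.

Request:
{"fn": "apply_moves", "kwargs": {"series": "-0.065 0.278 0 0 0 0 1;-0.065 0.278 0 0 0 0 1;-0.065 0.278 0 0 0 0 1;-0.065 0.278 0 0 0 0 1;-0.065 0.278 0 0 0 0 1;-0.065 0.278 0 0 0 0 1;-0.065 0.278 0 0 0 0 1;-0.065 0.278 0 0 0 0 1;-0.065 0.278 0 0 0 0 1;-0.065 0.278 0 0 0 0 1"}}

```text
time_s: 34.65
tool_pos: [0.5499, -0.1573, 0.1323]
eef_rot: [-0.001, 0.994, 0.114, -0.001]
contact_force: [0.4, 0.2, -0.8]
opening: 0.423
grasp_force: 25.0
```

Request:
{"fn": "apply_moves", "kwargs": {"series": "-0.065 0.278 0 0 0 0 1;-0.065 0.278 0 0 0 0 1;0 0 0 0 0 0 1;0 0 0 0 0 0 1;0 0 0 0 0 0 1;0 0 0 0 0 0 1;0 0 0 0 0 0 1"}}

```text
time_s: 35.35
tool_pos: [0.5508, -0.2127, 0.1338]
eef_rot: [-0.0, 0.993, 0.114, -0.0]
contact_force: [0.3, -0.4, -2.0]
opening: 0.423
grasp_force: 25.0
```

Run:
```python
from p import *
plan([(.5506,-.2142,.095,-76.9),(.5506,-.2142,.0815,-76.9)])
```

```text
from [ 0.5508 -0.2127  0.1338] -76.9 t 35.35
2 x -0.002 0.007 0.194 0 0 0.0001 -> [ 0.5507 -0.2142  0.095 ] -76.9
1 x -0.001 -0.0 0.135 0 0 0.0001 -> [ 0.5506 -0.2142  0.0815] -76.9
```

Request:
{"fn": "apply_moves", "kwargs": {"series": "-0.002 0.007 0.194 0 0 0 1;-0.002 0.007 0.194 0 0 0 1;0 0 0.09 0 0 0 1;0 0 0.035 0 0 0 1;0 0 0 0 0 0 1;0 0 0 0 0 0 1;0 0 0 0 0 0 1;0 0 0 0 0 0 1;0 0 0 0 0 0 1"}}

```text
time_s: 36.25
tool_pos: [0.5509, -0.2151, 0.083]
eef_rot: [0.0, 0.994, 0.114, 0.0]
contact_force: [0.9, 0.5, -1.1]
opening: 0.425
grasp_force: 25.0
```

Request:
{"fn": "apply_moves", "kwargs": {"series": "0 0 0.012 0 0 0 1;0 0 0 0 0 0 1;0 0 0 0 0 0 0;0 0 0 0 0 0 -0.15;0 0 0 0 0 0 -0.3;0 0 0 0 0 0 -0.3;0 0 -0.1 0 0 0 -0.3;0 0 -0.25 0 0 0 -0.3;0 0 -0.25 0 0 0 -0.3;0 0 -0.25 0 0 0 -0.3"}}

```text
time_s: 37.25
tool_pos: [0.5507, -0.215, 0.1681]
eef_rot: [0.0, 0.994, 0.114, 0.0]
contact_force: [0.2, 0.3, -0.2]
opening: 0.652
grasp_force: 0.0
```

Request:
{"fn": "apply_moves", "kwargs": {"series": "0 -0.25 -0.1 0 0 0 -0.3;0 -0.25 -0.1 0 0 0 -0.3;0 -0.25 0 0 0 0 -0.3;0 -0.25 0 0 0 0 -0.3;0 -0.25 0 0 0 0 -0.3;0 -0.25 0 0 0 0 -0.3;0 -0.25 0 0 0 0 -0.3;0 -0.25 0 0 0 0 -0.3;0 -0.25 0 0 0 0 -0.3;0 0 0 0 0 0 -0.3"}}

```text
time_s: 38.25
tool_pos: [0.499, 0.0064, 0.1871]
eef_rot: [-0.0, 0.993, 0.115, 0.0]
contact_force: [-0.6, -0.5, -0.9]
opening: 0.648
grasp_force: 0.0
```

Run:
```python
from chk import *
b=(.48,.62,-.28,-.15)
tt(.0655,.08,b,20); tt(.1,.12,b,15); tt(.052,.065,amin=40)
I=np.load("/tmp/side.npz")["I"]
A=cv2.resize(I[100:400,220:520],None,fx=2,fy=2,interpolation=2);cv2.imwrite("pics/s4.png",A[...,::-1])
```

```text
top [398.3 167. ] 132 tt [3.9 0.8] [54.7 42.5] ang 33.1 z 69.4
top [404.3 163.3] 74 tt [-7.9 -3. ] [23.7 22.6] ang -9.6 z 70.4
side [398.2 272.1] 25 tt [  6.8 -10.8] [17.3  3.9] ang -40.5 z 77.6
side [395.3 286.6] 345 tt [-6.3  5.5] [55.7 46.4] ang -40.7 z 70.1
top [405.2 162.4] 92 tt [-1.6 -1.3] [39.6 37.9] ang -45.3 z 108.1
side [399.3 268.6] 274 tt [-2.7  2. ] [40.6 38.7] ang 58.0 z 108.2
top [415.2 139.6] 510 tt [-55.9 -60.3] [123.7  31.1] ang -85.6 z 59.1
top [429.1 159.4] 264 tt [-80.2  -0.8] [60.7 31.6] ang 13.5 z 59.3
top [396.6 153.3] 65 tt [  3.3 -34.7] [38.1 20.1] ang -60.5 z 58.6
top [415.8 187. ] 749 tt [-26.2  70.3] [187.3  42.6] ang -67.8 z 59.2
top [402.9 177.9] 82 tt [ 0.5 33. ] [31.2 19.5] ang -84.1 z 59.8
side [427.2 274.8] 1904 tt [ -2.8 -73.4] [236.2  45.7] ang -85.9 z 59.7
side [364.3 257.6] 832 tt [77.8  1.4] [111.2  31.8] ang 12.7 z 59.5
side [370.6 309. ] 2249 tt [-2.2 77.5] [237.2  46.2] ang -67.9 z 59.8
side [413.7 279.3] 44 tt [ -9.6 -36.6] [18.3  9.9] ang 80.7 z 59.7
side [382.4 294.5] 243 tt [-12.2  29.3] [56.7 30. ] ang -50.2 z 59.8
side [427.4 318.4] 639 tt [-81.3   2. ] [61.9 31. ] ang 13.0 z 59.6
```

View pics/s4.png

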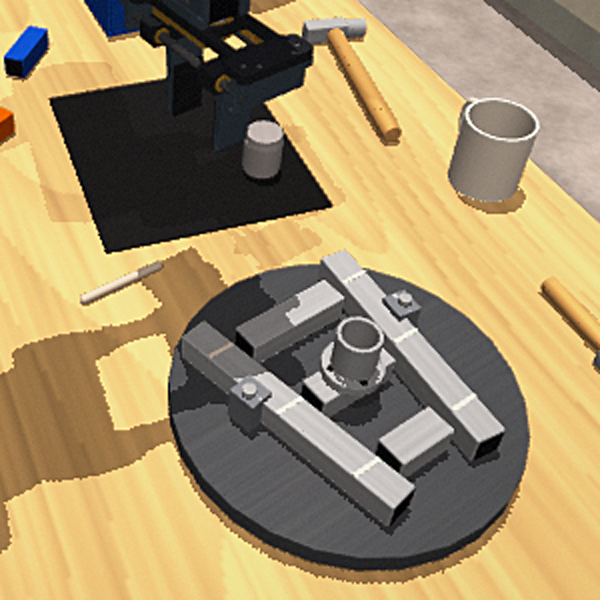

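The picture shows all three rungs on their lines, the flange on the middle rung and the pipe upright in its centre at (357,345). The measured offsets are about 1–2 mm. The tin is standing at (263,150).

```bash
python3 -c "
from bench import arm
print(arm.finish_job())"
```

```text
the job is handed in; nothing more can be done
None
```

The frame is laid out and handed in at about 38 s of robot time: three rungs on their chalk lines, the flange flat on the middle rung and the pipe stub upright in its centre, all within about 2 mm by the cameras, with the tin still standing.

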